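Strip the mould and lay out the wheel kit

TASK

Lift the aluminium top plate of the mould straight up off its two pins, keeping it level, and lay it flat in the middle of the plywood board, its long side squarely across the board's long side. Then stand the steel bush upright on the middle of that plate, lay the large black wheel flat midway between the plate and the round anvil, and the small black wheel flat midway between the plate and the square anvil. Leave the yellow cup and the screwdriver alone.

Things in the scene. Friction and masses are not known exactly. Their poses are not given: they have to be found in the camera images.
- plate_center (a point): Centre (half-way up) of the loose mould top plate: bare aluminium block 110 (its x) x 48 (its y) x 24 mm thick (z up), about 0.33 kg. It starts threaded over the two pins of the mould base, its underside on the base's top and the pin ends standing 10 mm above its upper face. Two vertical 12 mm through holes lie at x = +-40 mm. Its middle is plain. Best gripped across its 48 mm width.
- bush_center (a point): Centre (half-way up) of the loose steel bush: a plain upright cylinder 30 mm in diameter, 42 mm tall, about 0.16 kg, standing on the grey mat; z is its axis, up.
- wheel_large_center (a point): Centre (half-way up) of the loose large black plastic wheel: a disc 46 mm in diameter, 16 mm thick, lying flat on the grey mat; z is its axis, up.
- wheel_small_center (a point): Centre (half-way up) of the loose small black plastic wheel: a disc 30 mm in diameter, 16 mm thick, lying flat on the grey mat; z is its axis, up.
- base: Fixed mould base on the grey mat (a 3 mm thick fixed cutting mat, 250 x 310 mm, its top 3 mm above the table): aluminium block 110 (x) x 44 (y) x 24 mm high; origin at the centre of its underside, z up. Two upright 10 mm steel pins at x = +-40 mm, y = 0 rise 34 mm above its top (tips 58 mm above the origin).
- board: Fixed plywood board, the place for the layout: 190 mm (its x) x 320 mm (its y, long side) x 12 mm thick, lying on the table; origin at the centre of its underside, x pointing away from the robot, z up. It lies left or right of the mat, which changes from start to start.
- anvil_round: Fixed round steel anvil, 48 mm in diameter, 22 mm high, standing on the board near one of its two ends, 126 mm from the board's centre along its y (either end); origin at the centre of its underside.
- anvil_square: Fixed square steel anvil, 48 x 48 mm, 22 mm high, standing on the board near the other end, 126 mm from the board's centre along its y; origin at the centre of its underside.
- cup: Loose yellow plastic cup standing on the table beyond the work, 68 mm across, 75 mm tall; origin at the centre of its underside. To be left alone.
- screwdriver: Loose screwdriver with a red handle lying on the table beyond the work; origin under its middle. To be left alone.
Not all that is in view belongs to the job. Leave any green or pink look-alike of the part that bears wheel_large_center alone.

How it is judged:
On the way, in this order (a step that is already met when the one before it is completed fails the run):
1. the plate is raised straight up clear of the pins, level (z of plate_center in the frame of base above 0.071 m and horizontal distance between plate_center and base below 0.03 m and angle between plate_center's own z axis and vertical below 0.15 rad), for 0.02 s.
2. the plate lies in the middle of the board, squarely across it (x of plate_center in the frame of board between -0.012 and 0.012 m and y of plate_center in the frame of board between -0.012 and 0.012 m and z of plate_center in the frame of board between 0.02 and 0.028 m and angle between the x axis of plate_center and the x axis of board, either way round below 0.14 rad and angle between plate_center's own z axis and vertical below 0.06 rad), for 0.2 s.
At the end, for the whole second after the job is handed in: Plate flat on the board, centred within 12 mm each way, square within 8 degrees; bush upright on it within 12 mm of its centre; each wheel flat, within 14 mm of the board's long centre line, its centre 49 to 77 mm from those of the plate and its anvil (large: round, small: square); all at rest (all of step 2 and horizontal distance between bush_center and plate_center below 0.012 m and z of bush_center in the frame of plate_center between 0.029 and 0.037 m and angle between each of bush_center, wheel_large_center, wheel_small_center's own z axis and vertical below 0.08 rad and horizontal distance between wheel_large_center and anvil_round between 0.049 and 0.077 m and horizontal distance between wheel_large_center and plate_center between 0.049 and 0.077 m and x of wheel_large_center in the frame of board between -0.014 and 0.014 m and z of wheel_large_center in the frame of board between 0.016 and 0.024 m and horizontal distance between wheel_small_center and anvil_square between 0.049 and 0.077 m and horizontal distance between wheel_small_center and plate_center between 0.049 and 0.077 m and x of wheel_small_center in the frame of board between -0.014 and 0.014 m and z of wheel_small_center in the frame of board between 0.016 and 0.024 m and linear speed of each of plate, bush, wheel_large, wheel_small below 0.02 m/s); the robot touches nothing.
It fails at once if the plate is cocked by more than 8 degrees while still on the pins (angle between plate_center's own z axis and vertical above 0.14 rad and z of plate_center in the frame of base below 0.07 m and horizontal distance between plate_center and base below 0.03 m).
It fails at once if the cup is moved or tipped (distance of cup from where it was at the start of the episode above 0.03 m or angle between cup's own z axis and vertical above 0.3 rad).
It fails at once if the screwdriver is moved (distance of screwdriver from where it was at the start of the episode above 0.03 m).
It also fails if it takes over 128 s, if anything falls off the work surface, if the arm or the gripper's body presses on something with over 40 N, if the wrist force passes 120 N, or if a joint passes its speed limit or range.

ROBOT

A 7-joint arm with a two-finger parallel gripper is mounted at the origin on the work surface. World frame = base frame: x ahead of the robot, y to its left, z up, the work surface at z = 0. Lengths are in m, angles in rad, forces in N, time in s.
With the tool pointing down it reaches from about 0.425 to 0.95 m from the base axis. Payload 4.7 kg.
Tool frame: the origin (TCP) lies on the centre line of the jaws, within the pads' length; the fingertips stand 25 mm ahead of it and the grasp point (between the pads) lies 6 mm ahead of it; z points along the fingers, y is the line along which they close (so a half turn about z gives the same grasp; the last joint's range is limited). The gripper opens to 85 mm and grips with 20 to 120 N. Pads are 22 mm wide; open, the fingers measure 114 mm over their backs; the gripper's body (76 mm by 85 mm) begins 54 mm behind the grasp point. The pads swing forward as they close: fully open they stand 13 mm farther back than shut.
Start: joints at [-1.223, 0.469, -0.049, 1.532, 0.024, 1.141, -0.082], TCP at [0.248, 0.628, 0.256] pointing down, gripper open.
Joint ranges: [-2.59, 2.59], [-0.33, 1.99], [-1.39, 1.29], [0.1, 2.45], [-1.04, 4.18], [0.21, 1.99], [-2.66, 2.66]. Speed limits (rad/s): [2.57, 2.57, 3.14, 3.14, 3.14, 3.14, 3.14].

INTERFACE

Orientations are given as a rotation vector (axis times angle).
In Python, from station import bot, grab_frame, get_calibration gives the robot as it stands.
- The arm moves only by the tool step_arm, never from a script. Its argument "targets" is a list of rows, each a list of 7 numbers: the opening, from 0 (shut) to 1 (fully open), then the shift along the tool's x, y, z in units of 200 mm (1.0 is 200 mm), then the turn, a rotation vector about the tool's x, y, z in units of pi rad (1.0 is pi rad). A call has exactly 10 rows; each row is the pose to reach, as a shift and turn from the pose commanded when the call began, along the tool's axes at that moment, turning the shorter way round; what a row does not reach only later rows make up. A row lasts 1/12 s, in which the tool goes at most 41.7 mm and 7.16 degrees, less where a joint would pass 70% of its speed; a pose out of reach is approached as far as the arm can. A call with a number of a shift or a turn outside -1 to 1 is refused whole. A call with a gripper value outside its range is refused whole. The fingers move at their own pace and stop on an object; "squeeze" is the grip in N (left out, the last holds). Time passes only in rows, so rows that repeat a pose let the fingers close, or fill a call up. It gives the time, the measured TCP pose, the force, the opening and the grip force at its end, in the units of the state.
- bot.state(): the state, without advancing time (a new reading comes with each control period).
- grab_frame(name): name is "scene" or "top" or "wrist"; returns (picture, depth): 384x512x3 uint8, blue, green, red; 384x512 float32, m along the optical axis (not along the pixel's ray), 0 where there is no reading.
- get_calibration(name): a dict with "K" (3x3 intrinsics, pixels), "cam_to_world" (4x4, takes a point from camera to world coordinates). Camera axes: x right, y down, z forward; pixel columns grow to the right and rows downward; lengths in m; the calibration is good to about 2 mm. The wrist camera is an equidistant fisheye: a pixel r from the principal point sees the ray r / f radians off the axis. A picture is of the moment at which its call begins: read the wrist's pose just before it. get_calibration takes no time and is no camera call; for the wrist camera it gives the pose at the moment of the call.
- bot.job_done(): hands the job in; it is judged then, once.
The state is a dict: "t": time; "joints": joint angles; "dq": joint speeds; "joint_torque": joint torques, N m; "tcp_pos": TCP position; "tcp_rot": TCP orientation; "ft_force": force on the tool from outside, world axes, zero at the start; "torque": the same for the moment, N m; "opening": opening from 0.0 (shut) to 1.0 (fully open); "grasp_force": force on a finger pad.
Only numpy, scipy, OpenCV 4.12 (cv2) and the standard library are available. Lean on these libraries where they do the work, as an engineer would, in place of code of your own. Each camera call takes 0.05 s, during which the arm holds its last target. There are 200 camera calls.

## Working session

There is one attempt and no reset: what is moved stays moved. The work goes in short steps, Python scripts to look and compute and a tool call to move; the robot and the scene stay as the last step left them, time stands still between calls to the robot, and variables do not carry over. Pictures are saved under pics/ and viewed, at most 14 in all, crops included, and the job is handed in when it is done.

Besides the shell and the picture viewer there is one more tool, called after "Call:" in YAML: its name, and indented under it one key for each argument. step_arm: Moves the arm, as the interface text tells. Its arguments: {"type":"object","properties":{"targets":{"type":"array"},"squeeze":{"type":"number"}},"required":["targets"]}

```bash
mkdir -p pics; ls; python3 - <<'E'
from station import bot, grab_frame, get_calibration
import cv2,numpy as np
for n in ("scene","top"):
    p,d=grab_frame(n); cv2.imwrite(f"pics/{n}0.png",p); np.save(f"pics/{n}0.npy",d)
    c=get_calibration(n); print(n,np.round(c["K"],1).tolist(),np.round(c["cam_to_world"],3).tolist())
print(bot.state())
E
```

```text
pics
scene [[422.0, 0.0, 254.1], [0.0, 422.0, 193.9], [0.0, 0.0, 1.0]] [[0.243, 0.522, -0.818, 1.317], [0.97, -0.15, 0.192, -0.148], [-0.023, -0.84, -0.543, 0.545], [0.0, 0.0, 0.0, 1.0]]
top [[348.4, 0.0, 256.0], [0.0, 348.4, 192.8], [0.0, 0.0, 1.0]] [[-0.076, -0.974, 0.214, 0.381], [-0.997, 0.073, -0.022, 0.013], [0.006, -0.215, -0.977, 1.015], [0.0, 0.0, 0.0, 1.0]]
{'t': 0.1, 'joints': array([-1.22291854,  0.46938492, -0.04858696,  1.53357097,  0.02410287,
        1.14098926, -0.08233099]), 'dq': array([ 4.62998162e-04, -1.35343763e-03, -4.79570800e-05, -2.71873606e-03,
       -4.49650655e-04,  1.64281365e-04,  4.98439467e-04]), 'joint_torque': array([ 8.81142823e-04, -5.11513567e+01, -4.67467366e-02, -2.38390660e+01,
        1.08563335e-02,  4.37173439e-03,  1.52032277e-05]), 'tcp_pos': array([0.24816557, 0.62721331, 0.2553515 ]), 'tcp_rot': array([-5.88309094e-01, -3.08574557e+00,  2.74381234e-03]), 'ft_force': array([-0.24812721, -0.2895569 , -0.82545762]), 'torque': array([0.002329  , 0.01498134, 0.01672814]), 'grasp_force': 0.0, 'opening': 1.0054570209949996}
```

View pics/scene0.png

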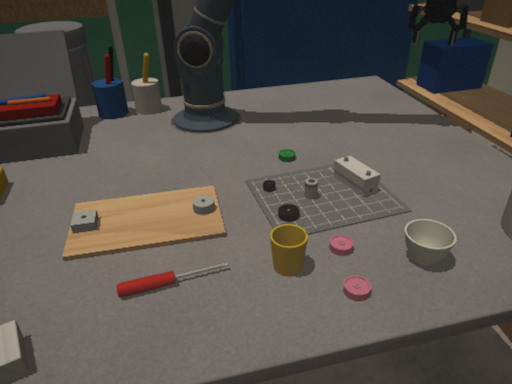

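View pics/top0.png

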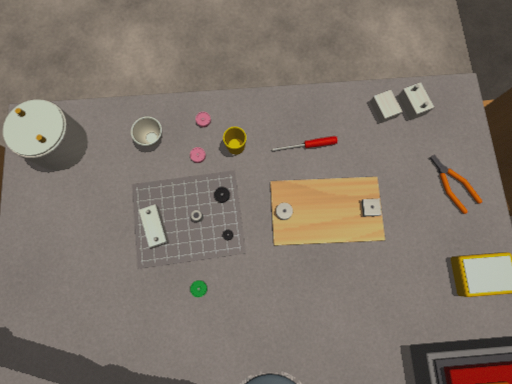

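Large wheel candidates in the top view are black (222,195), which I choose by description, green (199,289) and pink (197,155) and (203,119). The small wheel is (228,235), the bush (196,216) and the plate on its pins (152,226). The white blocks at (387,105) and (418,98) are not on the mat. The board is centred near (328,211), with the round anvil at (284,211) and the square one at (372,208).

```bash
cat > h.py <<'E'
from station import bot, grab_frame, get_calibration
import cv2,numpy as np
from scipy.spatial.transform import Rotation as R
def cloud(n,p,d):
    c=get_calibration(n);K=c["K"];T=np.array(c["cam_to_world"])
    v,u=np.mgrid[:d.shape[0],:d.shape[1]]
    P=np.stack([(u-K[0][2])/K[0][0]*d,(v-K[1][2])/K[1][1]*d,d],-1)
    W=P@T[:3,:3].T+T[:3,3]; W[d==0]=np.nan
    return W
def px2w(n,u,v,z):
    c=get_calibration(n);K=np.array(c["K"]);T=np.array(c["cam_to_world"])
    r=T[:3,:3]@np.linalg.inv(K)@np.array([u,v,1.]); return T[:3,3]+r*(z-T[2,3])/r[2]
def rect(XY):
    (c,s,a)=cv2.minAreaRect((XY*1000).astype(np.float32)); return np.round(c,1),np.round(s,1),round(a,1)
E
python3 - <<'E'
from h import *
p=cv2.imread("pics/top0.png");d=np.load("pics/top0.npy");W=cloud("top",p,d)
z=W[...,2]
def roi(u0,u1,v0,v1,zl,zh,extra=None):
    m=np.zeros(z.shape,bool);m[v0:v1,u0:u1]=1
    m&=(z>zl)&(z<zh)
    if extra is not None:m&=extra
    Q=W[m]; print(m.sum(),"med z",np.round(np.median(Q[:,2]),4),"mean",np.round(Q.mean(0),4),"rect",rect(Q[:,:2]))
hsv=cv2.cvtColor(p,cv2.COLOR_BGR2HSV)
print("table z",np.nanmedian(z[250:300,240:400]))
print("plate");roi(130,175,195,255,.042,.056)
print("bush");roi(183,208,202,230,.036,.052)
print("wl");roi(208,236,182,210,.012,.025)
print("ws");roi(216,240,224,246,.012,.025)
print("board");roi(262,392,170,252,.007,.018)
print("ar");roi(268,298,195,228,.028,.042)
print("as");roi(355,388,192,226,.028,.042)
print("cup");roi(215,250,120,160,.06,.085)
print("driver");roi(265,345,130,155,.006,.05)
b=cv2.inRange(hsv,(8,60,100),(28,255,255)); m=np.zeros_like(b);m[170:252,262:392]=b[170:252,262:392]
c=max(cv2.findContours(m,cv2.RETR_EXTERNAL,cv2.CHAIN_APPROX_NONE)[0],key=cv2.contourArea)
h=cv2.boxPoints(cv2.minAreaRect(c));print("board col",rect(np.array([px2w("top",u,v,.012)[:2] for u,v in c[:,0]])))
k=(p.max(2)<50)
for nm,(u0,u1,v0,v1) in dict(wl=(208,236,182,210),ws=(216,240,224,246)).items():
    s=k[v0:v1,u0:u1];vv,uu=np.nonzero(s);print(nm,s.sum(),px2w("top",uu.mean()+u0,vv.mean()+v0,.019))
cv2.imwrite("pics/crop1.png",cv2.resize(p[165:265,125:390],None,fx=3,fy=3,interpolation=cv2.INTER_CUBIC))
E
```

```text
table z 3.5386364074962984e-05
plate
693 med z 0.0505 mean [0.5218 0.2839 0.0505] rect (array([522.3, 284.8]), array([110.,  49.]), 14.9)
bush
90 med z 0.0446 mean [0.5428 0.1628 0.0443] rect (array([543.8, 162.8]), array([28.5, 27.6]), 40.7)
wl
191 med z 0.0176 mean [0.604  0.0899 0.0176] rect (array([604.3,  90. ]), array([41.4, 45.8]), 87.4)
ws
90 med z 0.0179 mean [0.485  0.0794 0.0179] rect (array([485.2,  79.4]), array([28.6, 27.9]), 59.1)
board
6442 med z 0.012 mean [ 0.5329 -0.2095  0.012 ] rect (array([ 535.5, -212.2]), array([320.4, 190.8]), 88.1)
ar
217 med z 0.0337 mean [ 0.5388 -0.0859  0.0337] rect (array([539.6, -85.2]), array([45.7, 45.8]), 84.7)
as
288 med z 0.0339 mean [ 0.5309 -0.3369  0.0337] rect (array([ 531.4, -337.8]), array([50.5, 48.1]), 89.2)
cup
168 med z 0.0729 mean [0.7581 0.041  0.0712] rect (array([755. ,  40.3]), array([65.8, 65. ]), 10.1)
driver
341 med z 0.0217 mean [ 0.741  -0.1982  0.0205] rect (array([ 740.3, -178.7]), array([ 25.8, 215.8]), 5.9)
board col (array([ 534.6, -210.8]), array([322.5, 192.1]), 88.2)
wl 168 [0.60115219 0.09168437 0.019     ]
ws 66 [0.48292022 0.08082196 0.019     ]
```

View pics/crop1.png

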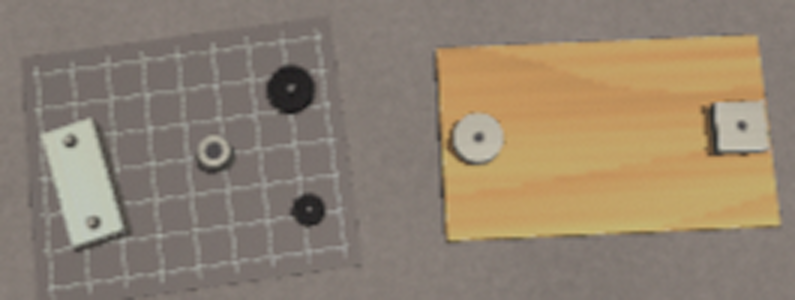

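The crop confirms the black large wheel at crop (291,88), the small wheel at (309,210), the bush at (213,152), the plate with two pins at (85,182), and both anvils on the board.

```bash
cat >> h.py <<'E'
def plan(x,y,z,yang):
    s=bot.state();Rc=R.from_rotvec(s["tcp_rot"]);a=np.radians(yang)
    best=None
    for k in(0,np.pi):
        yy=np.array([np.cos(a+k),np.sin(a+k),0]);zz=np.array([0,0,-1.]);Rt=R.from_matrix(np.column_stack([np.cross(yy,zz),yy,zz]))
        rv=(Rc.inv()*Rt).as_rotvec()
        if best is None or np.linalg.norm(rv)<np.linalg.norm(best):best=rv
    yc=Rc.as_matrix()[:,1]
    print("t",round(s["t"],2),"pos",np.round(s["tcp_pos"],4),"yang",round(np.degrees(np.arctan2(yc[1],yc[0])),1),"j7",round(s["joints"][6],2),"open",round(s["opening"],3),"gf",round(s["grasp_force"],1),"F",np.round(s["ft_force"],1))
    print("shift",np.round(Rc.inv().apply(np.array([x,y,z])-s["tcp_pos"])/.2,4),"turn",np.round(best/np.pi,4))
E
python3 -c "
from h import *
plan(.5223,.2848,.20,104.9)"
```

```text
t 0.1 pos [0.2482 0.6272 0.2554] yang 68.4 j7 -0.08 open 1.005 gf 0.0 F [-0.2 -0.3 -0.8]
shift [-1.9044 -1.0872  0.2788] turn [-5.000e-04 -2.000e-04 -2.027e-01]
```

Call:
step_arm:
  targets:
    - [1, -0.19, -0.109, 0.014, 0, 0, 0]
    - [1, -0.38, -0.218, 0.028, 0, 0, 0]
    - [1, -0.57, -0.327, 0.042, 0, 0, 0]
    - [1, -0.76, -0.436, 0.056, 0, 0, 0]
    - [1, -0.95, -0.544, 0.07, 0, 0, 0]
    - [1, -0.95, -0.544, 0.07, 0, 0, -0.04]
    - [1, -0.95, -0.544, 0.07, 0, 0, -0.08]
    - [1, -0.95, -0.544, 0.07, 0, 0, -0.12]
    - [1, -0.95, -0.544, 0.07, 0, 0, -0.16]
    - [1, -0.95, -0.544, 0.07, 0, 0, -0.2027]

```text
t: 0.93
tcp_pos: [0.3849, 0.4562, 0.2419]
tcp_rot: [0.398, -3.116, 0.001]
ft_force: [-0.5, -0.5, 0.2]
opening: 1.001
grasp_force: 0.0
```

```bash
python3 -c "
from h import *
plan(.5223,.2848,.20,104.9)"
```

```text
t 0.93 pos [0.3849 0.4562 0.2419] yang 104.6 j7 0.84 open 1.001 gf 0.0 F [-0.5 -0.5  0.2]
shift [-0.4498 -1.0019  0.2097] turn [-0.0001 -0.0002 -0.0019]
```

Call:
step_arm:
  targets:
    - [1, -0.075, -0.166, 0.035, 0, 0, -0.002]
    - [1, -0.15, -0.333, 0.07, 0, 0, -0.002]
    - [1, -0.225, -0.5, 0.105, 0, 0, -0.002]
    - [1, -0.3, -0.666, 0.14, 0, 0, -0.002]
    - [1, -0.375, -0.833, 0.175, 0, 0, -0.002]
    - [1, -0.45, -1.0, 0.21, 0, 0, -0.002]
    - [1, -0.45, -1.0, 0.21, 0, 0, -0.002]
    - [1, -0.45, -1.0, 0.21, 0, 0, -0.002]
    - [1, -0.45, -1.0, 0.21, 0, 0, -0.002]
    - [1, -0.45, -1.0, 0.21, 0, 0, -0.002]

```text
t: 1.77
tcp_pos: [0.5203, 0.2865, 0.2003]
tcp_rot: [0.403, -3.115, -0.002]
ft_force: [0.7, 0.1, -0.2]
opening: 1.006
grasp_force: 0.0
```

```bash
cat >> h.py <<'E'
def wcloud(d,c):
    K=np.array(c["K"]);T=np.array(c["cam_to_world"])
    v,u=np.mgrid[:d.shape[0],:d.shape[1]]
    a=(u-K[0,2])/K[0,0];b=(v-K[1,2])/K[1,1];th=np.hypot(a,b)+1e-9
    k=np.tan(np.minimum(th,1.5))/th
    P=np.stack([a*k*d,b*k*d,d],-1);W=P@T[:3,:3].T+T[:3,3];W[d==0]=np.nan
    return W
def wlook(name):
    c=get_calibration("wrist");p,d=grab_frame("wrist");cv2.imwrite(f"pics/{name}.png",p);return p,d,c,wcloud(d,c)
def sel(W,x,y,r,zl,zh):
    m=(np.hypot(W[...,0]-x,W[...,1]-y)<r)&(W[...,2]>zl)&(W[...,2]<zh);Q=W[m]
    if len(Q)<5: print("none");return
    print(len(Q),"z",np.round(np.median(Q[:,2]),4),"rect",rect(Q[:,:2]));return Q
E
python3 -c "
from h import *
plan(.5223,.2848,.20,104.9)
p,d,c,W=wlook('w1')
print(np.round(c['K'],1).tolist(),np.round(c['cam_to_world'],3).tolist())
print('plate');sel(W,.5223,.2848,.075,.047,.054)
print('pins');sel(W,.561,.295,.012,.057,.066);sel(W,.484,.2745,.012,.057,.066)
print('bush');sel(W,.5435,.1628,.03,.038,.05)
print('wl');sel(W,.604,.09,.04,.013,.024)
print('ws');sel(W,.485,.08,.03,.013,.024)
"
```

```text
t 1.77 pos [0.5203 0.2865 0.2003] yang 104.7 j7 1.23 open 1.006 gf 0.0 F [ 0.7  0.1 -0.2]
shift [-0.0075 -0.0105  0.0016] turn [ 0.0003 -0.0001 -0.0009]
[[297.3, 0.0, 261.9], [0.0, 297.3, 189.3], [0.0, 0.0, 1.0]] [[-0.255, 0.919, 0.302, 0.444], [0.967, 0.242, 0.08, 0.267], [0.001, 0.312, -0.95, 0.319], [0.0, 0.0, 0.0, 1.0]]
plate
5366 z 0.0522 rect (array([522.8, 289.2]), array([110.1,  48.5]), 14.5)
pins
77 z 0.0607 rect (array([560.8, 298.9]), array([8. , 9.4]), 29.6)
97 z 0.0612 rect (array([483.7, 278.9]), array([9.2, 8.9]), 15.5)
bush
671 z 0.0462 rect (array([542.9, 168.4]), array([29.2, 29.2]), 74.6)
wl
943 z 0.019 rect (array([603.8,  94.7]), array([45.2, 46.8]), 52.9)
ws
515 z 0.0192 rect (array([484.7,  84.3]), array([29.3, 29.9]), 45.3)
```

View pics/w1.png

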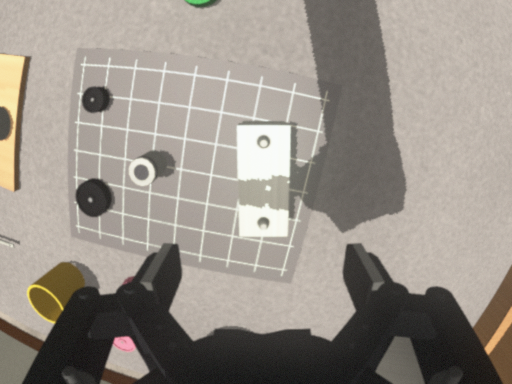

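The wrist view shows the plate at (265,180) with pins at (263,142) and (263,223), midway between the fingers. It reads about 4.5 mm more in y than the top camera, and I trust the wrist view. I go down part way and recheck.

Call:
step_arm:
  targets:
    - [1, -0.006, 0.01, 0.07, 0, 0, 0]
    - [1, -0.006, 0.01, 0.14, 0, 0, 0]
    - [1, -0.006, 0.01, 0.21, 0, 0, 0]
    - [1, -0.006, 0.01, 0.28, 0, 0, 0]
    - [1, -0.006, 0.01, 0.35, 0, 0, 0]
    - [1, -0.006, 0.01, 0.4, 0, 0, 0]
    - [1, -0.006, 0.01, 0.4, 0, 0, 0]
    - [1, -0.006, 0.01, 0.4, 0, 0, 0]
    - [1, -0.006, 0.01, 0.4, 0, 0, 0]
    - [1, -0.006, 0.01, 0.4, 0, 0, 0]

```text
t: 2.65
tcp_pos: [0.5225, 0.2877, 0.1214]
tcp_rot: [-0.399, 3.114, 0.002]
ft_force: [-0.2, -0.1, -0.4]
opening: 1.002
grasp_force: 0.0
```

```bash
python3 -c "
from h import *
p,d,c,W=wlook('w2')
print('plate');sel(W,.5223,.2878,.075,.047,.055)
print('pins');sel(W,.561,.297,.012,.057,.066);sel(W,.484,.2775,.012,.057,.066)
plan(.523,.289,.057,104.6)
# pads in image: nearest depth rows
for v in (240,255,270): 
    r=d[v]; m=np.where((r>0)&(r<.3))[0]; 
    if len(m): print(v,m.min(),m.max(), [ (m[i],m[i+1]) for i in np.where(np.diff(m)>5)[0]])
"
```

```text
plate
9801 z 0.0522 rect (array([522.8, 289.7]), array([110.9,  48.4]), 14.5)
pins
134 z 0.0608 rect (array([560.1, 299.3]), array([8.1, 8.7]), 15.0)
193 z 0.0611 rect (array([483.9, 279.1]), array([9.4, 9.2]), 61.7)
t 2.7 pos [0.5225 0.2875 0.1213] yang 104.6 j7 1.22 open 1.003 gf 0.0 F [-0.4 -1.   0.3]
shift [-0.0038  0.0062  0.3215] turn [ 0.0002  0.0006 -0.    ]
240 0 511 []
255 0 511 []
270 0 511 []
```

View pics/w2.png

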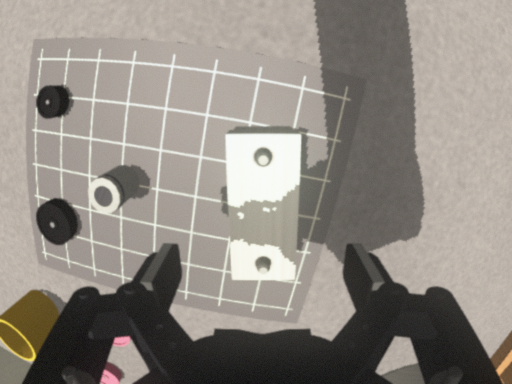

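The plate spans columns 227–300 (centre 264) and the fingers' midpoint is about 262, so they are aligned to 1–2 mm. I descend and close gently.

Call:
step_arm:
  targets:
    - [1, -0.004, 0.008, 0.05, 0, 0, 0]
    - [1, -0.004, 0.008, 0.1, 0, 0, 0]
    - [1, -0.004, 0.008, 0.15, 0, 0, 0]
    - [1, -0.004, 0.008, 0.2, 0, 0, 0]
    - [1, -0.004, 0.008, 0.25, 0, 0, 0]
    - [1, -0.004, 0.008, 0.29, 0, 0, 0]
    - [1, -0.004, 0.008, 0.32, 0, 0, 0]
    - [1, -0.004, 0.008, 0.32, 0, 0, 0]
    - [1, -0.004, 0.008, 0.32, 0, 0, 0]
    - [1, -0.004, 0.008, 0.32, 0, 0, 0]

```text
t: 3.53
tcp_pos: [0.5227, 0.289, 0.0566]
tcp_rot: [-0.399, 3.115, 0.001]
ft_force: [0.0, -0.8, 0.2]
opening: 1.001
grasp_force: 0.0
```

Call:
step_arm:
  targets:
    - [0.65, 0, 0, 0, 0, 0, 0]
    - [0.6, 0, 0, 0, 0, 0, 0]
    - [0.55, 0, 0, 0, 0, 0, 0]
    - [0.5, 0, 0, 0, 0, 0, 0]
    - [0.45, 0, 0, 0, 0, 0, 0]
    - [0.4, 0, 0, 0, 0, 0, 0]
    - [0.4, 0, 0, 0, 0, 0, 0]
    - [0.4, 0, 0, 0, 0, 0, 0]
    - [0.4, 0, 0, 0, 0, 0, 0]
    - [0.4, 0, 0, 0, 0, 0, 0]
  squeeze: 30

```text
t: 4.37
tcp_pos: [0.5227, 0.289, 0.0568]
tcp_rot: [-0.398, 3.116, 0.001]
ft_force: [-0.9, -0.6, 5.7]
opening: 0.556
grasp_force: 33.0
```

```bash
python3 -c "
from h import *
plan(.523,.2893,.057,104.6)
p,d,c,W=wlook('w3')
print('plate');sel(W,.5223,.2878,.075,.047,.055)
"
```

```text
t 4.37 pos [0.5227 0.289  0.0568] yang 104.6 j7 1.22 open 0.556 gf 33.0 F [-0.9 -0.6  5.7]
shift [-0.0021  0.0012 -0.0008] turn [ 0.0001  0.0002 -0.0001]
plate
17661 z 0.0522 rect (array([518.8, 288.8]), array([102.6,  74.5]), 14.6)
```

View pics/w3.png

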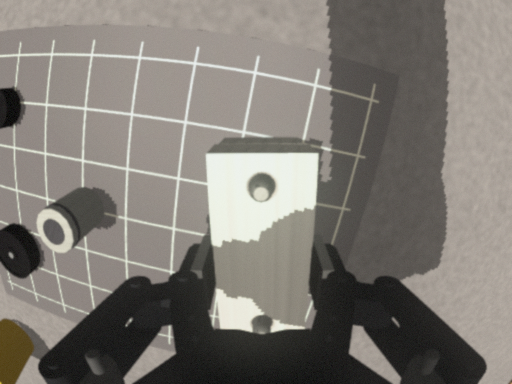

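The pads hold the plate's long sides centrally (columns 210–318, pins at (262,187) and (262,323)). I firm up the grip and lift straight up slowly.

Call:
step_arm:
  targets:
    - [0.4, 0, 0, 0, 0, 0, 0]
    - [0.4, 0, 0, 0, 0, 0, 0]
    - [0.4, 0, 0, -0.02, 0, 0, 0]
    - [0.4, 0, 0, -0.04, 0, 0, 0]
    - [0.4, 0, 0, -0.06, 0, 0, 0]
    - [0.4, 0, 0, -0.08, 0, 0, 0]
    - [0.4, 0, 0, -0.1, 0, 0, 0]
    - [0.4, 0, 0, -0.12, 0, 0, 0]
    - [0.4, 0, 0, -0.14, 0, 0, 0]
    - [0.4, 0, 0, -0.16, 0, 0, 0]
  squeeze: 60

```text
t: 5.25
tcp_pos: [0.5223, 0.2889, 0.0887]
tcp_rot: [-0.399, 3.116, 0.0]
ft_force: [-0.0, -0.2, -2.8]
opening: 0.542
grasp_force: 62.0
```

Call:
step_arm:
  targets:
    - [0.4, 0, 0, -0.02, 0, 0, 0]
    - [0.4, 0, 0, -0.04, 0, 0, 0]
    - [0.4, 0, 0, -0.08, 0, 0, 0]
    - [0.4, 0, 0, -0.12, 0, 0, 0]
    - [0.4, 0, 0, -0.16, 0, 0, 0]
    - [0.4, 0, 0, -0.2, 0, 0, 0]
    - [0.4, 0, 0, -0.25, 0, 0, 0]
    - [0.4, 0, 0, -0.3, 0, 0, 0]
    - [0.4, 0, 0, -0.34, 0, 0, 0]
    - [0.4, 0, 0, -0.34, 0, 0, 0]

```text
t: 6.08
tcp_pos: [0.5235, 0.2895, 0.1588]
tcp_rot: [-0.398, 3.112, 0.003]
ft_force: [-0.3, 0.3, -2.5]
opening: 0.547
grasp_force: 62.1
```

```bash
python3 -c "
from h import *
plan(.535,-.21,.16,88.1)
p,d,c,W=wlook('w4')
m=(np.hypot(W[...,0]-.5223,W[...,1]-.289)<.06)&(W[...,2]>.13)&(W[...,2]<.2)&(p.min(2)>120)
Q=W[m];A=np.c_[Q[:,:2]-Q[:,:2].mean(0),np.ones(len(Q))];print(len(Q),np.linalg.lstsq(A,Q[:,2],rcond=None)[0])
"
```

```text
t 6.08 pos [0.5235 0.2895 0.1588] yang 104.6 j7 1.23 open 0.547 gf 62.1 F [-0.3  0.3 -2.5]
shift [ 0.573  -2.4317 -0.0118] turn [0.0006 0.0012 0.0915]
16894 [0.00360769 0.00452137 0.15370909]
```

View pics/w4.png

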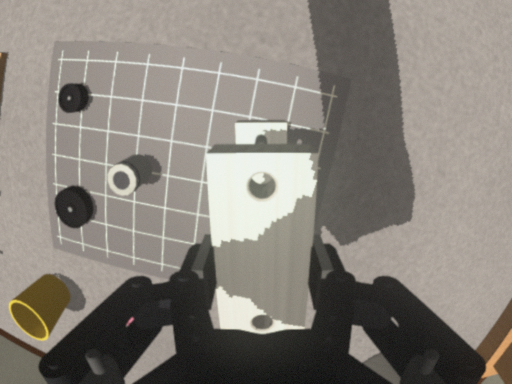

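The plate is level (tilt about 0.005 rad) and free of the base, which shows behind it at (265,135). I carry it to the board.

Call:
step_arm:
  targets:
    - [0.4, 0.015, -0.06, 0, 0, 0, 0.003]
    - [0.4, 0.04, -0.16, 0, 0, 0, 0.006]
    - [0.4, 0.065, -0.27, 0, 0, 0, 0.009]
    - [0.4, 0.09, -0.38, 0, 0, 0, 0.012]
    - [0.4, 0.115, -0.49, 0, 0, 0, 0.016]
    - [0.4, 0.14, -0.6, 0, 0, 0, 0.02]
    - [0.4, 0.165, -0.7, 0, 0, 0, 0.024]
    - [0.4, 0.182, -0.77, 0, 0, 0, 0.028]
    - [0.4, 0.19, -0.81, 0, 0, 0, 0.03]
    - [0.4, 0.19, -0.81, 0, 0, 0, 0.03]

```text
t: 6.97
tcp_pos: [0.5263, 0.1199, 0.156]
tcp_rot: [0.245, -3.131, 0.002]
ft_force: [-0.2, 0.0, -2.9]
opening: 0.546
grasp_force: 62.1
```

```bash
python3 -c "
from h import *
plan(.535,-.207,.16,88.1)"
```

```text
t 6.97 pos [0.5263 0.1199 0.156 ] yang 99.0 j7 1.43 open 0.546 gf 62.1 F [-0.2  0.  -2.9]
shift [ 0.2116 -1.6213 -0.0183] turn [-0.0004 -0.0003  0.0604]
```

Call:
step_arm:
  targets:
    - [0.4, 0.008, -0.06, -0.005, 0, 0, 0.003]
    - [0.4, 0.02, -0.16, -0.01, 0, 0, 0.006]
    - [0.4, 0.035, -0.27, -0.015, 0, 0, 0.009]
    - [0.4, 0.05, -0.38, -0.018, 0, 0, 0.012]
    - [0.4, 0.065, -0.49, -0.018, 0, 0, 0.016]
    - [0.4, 0.078, -0.6, -0.018, 0, 0, 0.02]
    - [0.4, 0.09, -0.7, -0.018, 0, 0, 0.024]
    - [0.4, 0.1, -0.77, -0.018, 0, 0, 0.028]
    - [0.4, 0.106, -0.81, -0.018, 0, 0, 0.03]
    - [0.4, 0.106, -0.81, -0.018, 0, 0, 0.03]

```text
t: 7.8
tcp_pos: [0.5313, -0.0423, 0.1599]
tcp_rot: [-0.1, 3.14, -0.001]
ft_force: [0.0, 0.1, -1.8]
opening: 0.549
grasp_force: 62.2
```

```bash
python3 -c "
from h import *
plan(.535,-.207,.16,88.1)"
```

```text
t 7.8 pos [ 0.5313 -0.0423  0.1599] yang 93.6 j7 1.67 open 0.549 gf 62.2 F [ 0.   0.1 -1.8]
shift [ 3.420e-02 -8.232e-01 -3.000e-04] turn [-0.0001  0.      0.0308]
```

Call:
step_arm:
  targets:
    - [0.4, 0.003, -0.06, 0, 0, 0, 0.003]
    - [0.4, 0.008, -0.16, 0, 0, 0, 0.006]
    - [0.4, 0.012, -0.27, 0, 0, 0, 0.009]
    - [0.4, 0.016, -0.38, 0, 0, 0, 0.012]
    - [0.4, 0.02, -0.49, 0, 0, 0, 0.016]
    - [0.4, 0.024, -0.6, 0, 0, 0, 0.02]
    - [0.4, 0.028, -0.7, 0, 0, 0, 0.024]
    - [0.4, 0.032, -0.77, 0, 0, 0, 0.028]
    - [0.4, 0.034, -0.823, 0, 0, 0, 0.031]
    - [0.4, 0.034, -0.823, 0, 0, 0, 0.031]

```text
t: 8.63
tcp_pos: [0.5353, -0.2076, 0.1598]
tcp_rot: [0.054, 3.141, -0.002]
ft_force: [0.4, -0.2, -2.3]
opening: 0.543
grasp_force: 62.2
```

```bash
python3 -c "
from h import *
plan(.535,-.207,.16,88.1)
p,d,c,W=wlook('w5')
print('ar');sel(W,.539,-.081,.045,.028,.04)
print('as');sel(W,.531,-.333,.045,.028,.04)
print('board');sel(W,.535,-.207,.25,.008,.018)
print('plate');m=(np.hypot(W[...,0]-.535,W[...,1]+.207)<.07)&(W[...,2]>.14)&(W[...,2]<.17)&(p.min(2)>110);print(rect(W[m][:,:2]),np.median(W[m][:,2]))
"
```

```text
t 8.63 pos [ 0.5353 -0.2076  0.1598] yang 88.0 j7 1.9 open 0.543 gf 62.2 F [ 0.4 -0.2 -2.3]
shift [ 0.0016  0.0028 -0.0008] turn [-0.0003  0.0001 -0.0003]
ar
1829 z 0.0351 rect (array([538.8, -82.6]), array([47. , 46.9]), 8.5)
as
2363 z 0.0352 rect (array([ 531. , -333.4]), array([49.1, 48.8]), 88.7)
board
38312 z 0.0132 rect (array([ 585.8, -209.4]), array([321. , 291.7]), 88.1)
plate
(array([ 531.6, -211.8]), array([ 59.7, 103.6]), 88.0) 0.15494254241793404
```

View pics/w5.png

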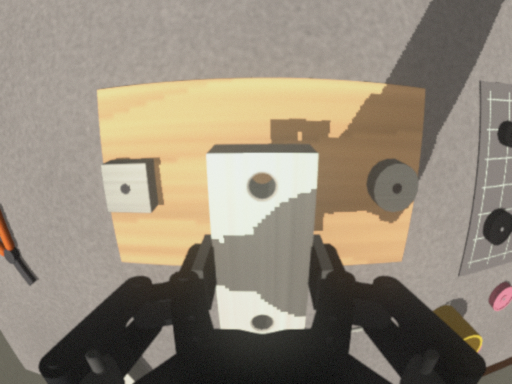

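Board with the square anvil at (130,187) and the round one at (395,187), and the plate held square above the middle. By the wrist camera the anvils' midpoint is (0.535,-0.208). I lower there.

Call:
step_arm:
  targets:
    - [0.4, 0.001, -0.003, 0.05, 0, 0, 0]
    - [0.4, 0.001, -0.003, 0.12, 0, 0, 0]
    - [0.4, 0.001, -0.003, 0.2, 0, 0, 0]
    - [0.4, 0.001, -0.003, 0.28, 0, 0, 0]
    - [0.4, 0.001, -0.003, 0.36, 0, 0, 0]
    - [0.4, 0.001, -0.003, 0.43, 0, 0, 0]
    - [0.4, 0.001, -0.003, 0.49, 0, 0, 0]
    - [0.4, 0.001, -0.003, 0.53, 0, 0, 0]
    - [0.4, 0.001, -0.003, 0.56, 0, 0, 0]
    - [0.4, 0.001, -0.003, 0.56, 0, 0, 0]

```text
t: 9.52
tcp_pos: [0.5346, -0.2053, 0.0466]
tcp_rot: [-0.048, -3.139, -0.001]
ft_force: [-0.3, 0.1, -2.2]
opening: 0.545
grasp_force: 62.2
```

Call:
step_arm:
  targets:
    - [0.4, 0, 0, 0.005, 0, 0, 0]
    - [0.4, 0, 0, 0.01, 0, 0, 0]
    - [0.4, 0, 0, 0.015, 0, 0, 0]
    - [0.4, 0, 0, 0.018, 0, 0, 0]
    - [0.4, 0, 0, 0.021, 0, 0, 0]
    - [0.4, 0, 0, 0.024, 0, 0, 0]
    - [0.4, 0, 0, 0.027, 0, 0, 0]
    - [0.4, 0, 0, 0.03, 0, 0, 0]
    - [0.4, 0, 0, 0.03, 0, 0, 0]
    - [0.4, 0, 0, 0.03, 0, 0, 0]

```text
t: 10.35
tcp_pos: [0.5352, -0.2061, 0.0421]
tcp_rot: [0.049, 3.141, 0.0]
ft_force: [-1.6, 0.3, -0.2]
opening: 0.543
grasp_force: 62.4
```

Contact has begun. I raise 2 mm, shift 2.5 mm in -y, and set it down.

Call:
step_arm:
  targets:
    - [0.4, 0, 0, -0.012, 0, 0, 0]
    - [0.4, 0, -0.006, -0.012, 0, 0, 0]
    - [0.4, 0, -0.012, -0.012, 0, 0, 0]
    - [0.4, 0, -0.012, -0.008, 0, 0, 0]
    - [0.4, 0, -0.012, -0.004, 0, 0, 0]
    - [0.4, 0, -0.012, 0, 0, 0, 0]
    - [0.4, 0, -0.012, 0.003, 0, 0, 0]
    - [0.4, 0, -0.012, 0.005, 0, 0, 0]
    - [0.4, 0, -0.012, 0.005, 0, 0, 0]
    - [0.4, 0, -0.012, 0.005, 0, 0, 0]

```text
t: 11.18
tcp_pos: [0.535, -0.2086, 0.042]
tcp_rot: [-0.05, -3.141, -0.001]
ft_force: [-3.3, 1.1, 7.6]
opening: 0.545
grasp_force: 63.5
```

Call:
step_arm:
  targets:
    - [0.6, 0, 0, 0, 0, 0, 0]
    - [0.65, 0, 0, 0, 0, 0, 0]
    - [0.7, 0, 0, 0, 0, 0, 0]
    - [0.8, 0, 0, 0, 0, 0, 0]
    - [0.9, 0, 0, 0, 0, 0, 0]
    - [0.95, 0, 0, 0, 0, 0, 0]
    - [1, 0, 0, -0.03, 0, 0, 0]
    - [1, 0, 0, -0.1, 0, 0, 0]
    - [1, 0, 0, -0.2, 0, 0, 0]
    - [1, 0, 0, -0.3, 0, 0, 0]

```text
t: 12.02
tcp_pos: [0.5347, -0.2084, 0.1014]
tcp_rot: [-0.049, -3.14, -0.001]
ft_force: [0.2, 0.2, -0.4]
opening: 1.001
grasp_force: 0.0
```

Call:
step_arm:
  targets:
    - [1, 0, 0, -0.1, 0, 0, 0]
    - [1, 0, 0, -0.2, 0, 0, 0]
    - [1, 0, 0, -0.3, 0, 0, 0]
    - [1, 0, 0, -0.4, 0, 0, 0]
    - [1, 0, 0, -0.5, 0, 0, 0]
    - [1, 0, 0, -0.5, 0, 0, 0]
    - [1, 0, 0, -0.5, 0, 0, 0]
    - [1, 0, 0, -0.5, 0, 0, 0]
    - [1, 0, 0, -0.5, 0, 0, 0]
    - [1, 0, 0, -0.5, 0, 0, 0]

```text
t: 12.85
tcp_pos: [0.5344, -0.2082, 0.1997]
tcp_rot: [-0.049, -3.139, -0.001]
ft_force: [-0.2, -0.1, 0.1]
opening: 0.999
grasp_force: 0.0
```

```bash
python3 -c "
from h import *
p,d,c,W=wlook('w6')
plan(.604,.0947,.16,-2)
print('ar');sel(W,.539,-.081,.045,.028,.032+.008)
print('as');sel(W,.531,-.333,.045,.028,.04)
print('plate');sel(W,.535,-.208,.07,.032,.042)
print('wl');sel(W,.604,.094,.04,.013,.024)
p,d=grab_frame('top');W=cloud('top',p,d)
print('top ar');sel(W,.539,-.085,.04,.028,.04)
print('as');sel(W,.531,-.337,.04,.028,.04)
print('plate');sel(W,.535,-.211,.07,.030,.042)
"
```

```text
t 12.9 pos [ 0.5345 -0.2083  0.1998] yang 88.2 j7 1.9 open 1.0 gf 0.0 F [ 0.1 -0.3  0.2]
shift [-0.3     1.5251  0.1992] turn [ 7.000e-04 -4.000e-04 -4.989e-01]
ar
1468 z 0.0351 rect (array([538.5, -82.3]), array([46.7, 46.7]), 2.5)
as
1905 z 0.0352 rect (array([ 530.5, -333.4]), array([49.1, 48. ]), 87.5)
plate
4973 z 0.0372 rect (array([ 535. , -207.7]), array([ 48.1, 110.4]), 88.1)
wl
639 z 0.0189 rect (array([603.6,  93.9]), array([46.3, 46.2]), 24.5)
top ar
211 z 0.0337 rect (array([539.6, -86.4]), array([43.4, 45.9]), 83.9)
as
none
plate
457 z 0.036 rect (array([ 530.4, -211.4]), array([ 48.6, 100.2]), 88.0)
```

View pics/w6.png

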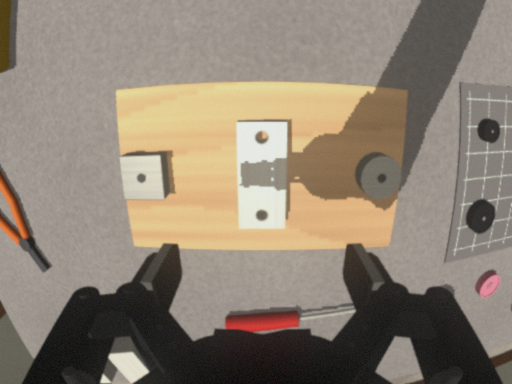

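The plate lies centred and square at (262,175), 0.5 mm from the anvils' midpoint. Next is the large wheel, with the tool turned 90° so the fingers close along x.

Call:
step_arm:
  targets:
    - [1, -0.01, 0.05, 0.01, 0, 0, 0.025]
    - [1, -0.03, 0.15, 0.03, 0, 0, 0.05]
    - [1, -0.05, 0.25, 0.05, 0, 0, 0.075]
    - [1, -0.07, 0.35, 0.07, 0, 0, 0.1]
    - [1, -0.09, 0.45, 0.09, 0, 0, 0.125]
    - [1, -0.11, 0.55, 0.1, 0, 0, 0.15]
    - [1, -0.13, 0.65, 0.1, 0, 0, 0.175]
    - [1, -0.15, 0.75, 0.1, 0, 0, 0.2]
    - [1, -0.15, 0.76, 0.1, 0, 0, 0.225]
    - [1, -0.15, 0.76, 0.1, 0, 0, 0.25]

```text
t: 13.78
tcp_pos: [0.57, -0.0551, 0.1802]
tcp_rot: [-1.247, -2.882, -0.001]
ft_force: [-0.4, -0.5, -0.1]
opening: 1.001
grasp_force: 0.0
```

```bash
python3 -c "
from h import *
plan(.6037,.0943,.15,-2)"
```

```text
t 13.78 pos [ 0.57   -0.0551  0.1802] yang 43.2 j7 0.9 open 1.001 gf 0.0 F [-0.4 -0.5 -0.1]
shift [0.429  0.634  0.1515] turn [-2.000e-04 -4.000e-04  2.511e-01]
```

Call:
step_arm:
  targets:
    - [1, 0.05, 0.08, 0.02, 0, 0, 0.025]
    - [1, 0.1, 0.16, 0.04, 0, 0, 0.05]
    - [1, 0.15, 0.24, 0.06, 0, 0, 0.075]
    - [1, 0.2, 0.32, 0.08, 0, 0, 0.1]
    - [1, 0.27, 0.4, 0.1, 0, 0, 0.125]
    - [1, 0.33, 0.48, 0.12, 0, 0, 0.15]
    - [1, 0.38, 0.56, 0.14, 0, 0, 0.18]
    - [1, 0.429, 0.634, 0.15, 0, 0, 0.21]
    - [1, 0.429, 0.634, 0.15, 0, 0, 0.24]
    - [1, 0.429, 0.634, 0.15, 0, 0, 0.251]

```text
t: 14.62
tcp_pos: [0.6033, 0.0939, 0.1498]
tcp_rot: [-2.259, -2.182, 0.002]
ft_force: [0.2, 0.1, -0.7]
opening: 1.0
grasp_force: 0.0
```

```bash
python3 -c "
from h import *
p,d,c,W=wlook('w7')
print('wl');Q=sel(W,.604,.0945,.04,.013,.024)
print('ws');sel(W,.485,.084,.03,.013,.024)
print('bush');sel(W,.5435,.168,.03,.038,.05)
plan(.6037,.0943,.15,-2)"
```

```text
wl
2095 z 0.0192 rect (array([603.6,  94.5]), array([46. , 45.2]), 89.5)
ws
742 z 0.0193 rect (array([485.7,  83.9]), array([30.7, 29.5]), 12.8)
bush
1182 z 0.0462 rect (array([544.1, 168.1]), array([29.3, 29.5]), 4.8)
t 14.67 pos [0.6033 0.0929 0.15  ] yang -2.0 j7 -0.03 open 1.0 gf 0.0 F [-0.3 -0.9  0.7]
shift [0.0071 0.0019 0.    ] turn [-0.0004  0.0002 -0.0002]
```

View pics/w7.png

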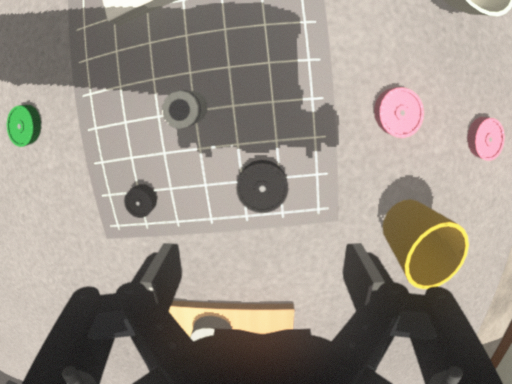

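The black large wheel is at (262,186), centred between the fingers, and the cup is well clear of the right finger. I descend to z 0.029 and close.

Call:
step_arm:
  targets:
    - [1, 0.005, 0.001, 0.08, 0, 0, 0]
    - [1, 0.005, 0.001, 0.16, 0, 0, 0]
    - [1, 0.005, 0.001, 0.24, 0, 0, 0]
    - [1, 0.005, 0.001, 0.32, 0, 0, 0]
    - [1, 0.005, 0.001, 0.4, 0, 0, 0]
    - [1, 0.005, 0.001, 0.47, 0, 0, 0]
    - [1, 0.005, 0.001, 0.53, 0, 0, 0]
    - [1, 0.005, 0.001, 0.58, 0, 0, 0]
    - [1, 0.005, 0.001, 0.605, 0, 0, 0]
    - [1, 0.005, 0.001, 0.605, 0, 0, 0]

```text
t: 15.5
tcp_pos: [0.6031, 0.0927, 0.0287]
tcp_rot: [-2.259, -2.182, 0.003]
ft_force: [0.5, 0.0, 0.2]
opening: 1.004
grasp_force: 0.0
```

Call:
step_arm:
  targets:
    - [0.7, 0, 0, 0, 0, 0, 0]
    - [0.6, 0, 0, 0, 0, 0, 0]
    - [0.55, 0, 0, 0, 0, 0, 0]
    - [0.5, 0, 0, 0, 0, 0, 0]
    - [0.45, 0, 0, 0, 0, 0, 0]
    - [0.4, 0, 0, 0, 0, 0, 0]
    - [0.4, 0, 0, 0, 0, 0, 0]
    - [0.4, 0, 0, 0, 0, 0, 0]
    - [0.4, 0, 0, 0, 0, 0, 0]
    - [0.4, 0, 0, 0, 0, 0, 0]
  squeeze: 30

```text
t: 16.33
tcp_pos: [0.6045, 0.0929, 0.0309]
tcp_rot: [2.259, 2.182, 0.003]
ft_force: [-0.7, -0.3, 5.1]
opening: 0.524
grasp_force: 31.2
```

Call:
step_arm:
  targets:
    - [0.4, 0, 0, -0.02, 0, 0, 0]
    - [0.4, 0, 0, -0.05, 0, 0, 0]
    - [0.4, 0, 0, -0.1, 0, 0, 0]
    - [0.4, 0, 0, -0.15, 0, 0, 0]
    - [0.4, 0, 0, -0.22, 0, 0, 0]
    - [0.4, 0, 0, -0.3, 0, 0, 0]
    - [0.4, 0, 0, -0.4, 0, 0, 0]
    - [0.4, 0, 0, -0.5, 0, 0, 0]
    - [0.4, 0, 0, -0.5, 0, 0, 0]
    - [0.4, 0, 0, -0.5, 0, 0, 0]

```text
t: 17.17
tcp_pos: [0.6046, 0.093, 0.1318]
tcp_rot: [2.258, 2.182, 0.005]
ft_force: [-0.6, -0.1, -0.7]
opening: 0.524
grasp_force: 30.7
```

```bash
python3 -c "
from h import *
plan(.537,-.145,.13,-2)
p,d,c,W=wlook('w8');cv2.imwrite('pics/w8c.png',p[140:384,130:400])
"
```

```text
t 17.17 pos [0.6046 0.093  0.1318] yang -2.0 j7 -0.01 open 0.524 gf 30.7 F [-0.6 -0.1 -0.7]
shift [-1.2008 -0.2966  0.0065] turn [ 0.001  -0.0004  0.0001]
```

View pics/w8c.png

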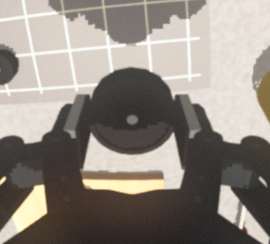

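The wheel is held between the pads, centre at crop (133,118). I carry it to midway between plate and round anvil.

Call:
step_arm:
  targets:
    - [0.4, -0.03, -0.01, 0, 0, 0, 0]
    - [0.4, -0.08, -0.02, 0, 0, 0, 0]
    - [0.4, -0.15, -0.04, 0, 0, 0, 0]
    - [0.4, -0.23, -0.06, 0, 0, 0, 0]
    - [0.4, -0.31, -0.08, 0, 0, 0, 0]
    - [0.4, -0.39, -0.1, 0, 0, 0, 0]
    - [0.4, -0.47, -0.12, 0, 0, 0, 0]
    - [0.4, -0.54, -0.14, 0, 0, 0, 0]
    - [0.4, -0.59, -0.15, 0, 0, 0, 0]
    - [0.4, -0.6, -0.15, 0, 0, 0, 0]

```text
t: 18.05
tcp_pos: [0.5685, -0.0295, 0.1298]
tcp_rot: [2.264, 2.178, -0.002]
ft_force: [-0.2, 0.4, 0.9]
opening: 0.525
grasp_force: 30.7
```

Call:
step_arm:
  targets:
    - [0.4, -0.03, -0.01, 0, 0, 0, 0]
    - [0.4, -0.08, -0.02, 0, 0, 0, 0]
    - [0.4, -0.15, -0.04, 0, 0, 0, 0]
    - [0.4, -0.23, -0.06, 0, 0, 0, 0]
    - [0.4, -0.31, -0.08, 0, 0, 0, 0]
    - [0.4, -0.39, -0.1, 0, 0, 0, 0]
    - [0.4, -0.47, -0.12, 0, 0, 0, 0]
    - [0.4, -0.54, -0.14, 0, 0, 0, 0]
    - [0.4, -0.59, -0.147, 0, 0, 0, 0]
    - [0.4, -0.6, -0.147, 0, 0, 0, 0]

```text
t: 18.88
tcp_pos: [0.5356, -0.1471, 0.13]
tcp_rot: [2.262, 2.179, -0.001]
ft_force: [1.0, 1.0, -0.2]
opening: 0.531
grasp_force: 30.7
```

```bash
python3 -c "
from h import *
plan(.5368,-.146,.043,-2)
p,d,c,W=wlook('w9')
m=(p.max(2)<70)&(np.hypot(W[...,0]-.537,W[...,1]+.145)<.021)&(W[...,2]>.09)
Q=W[m];A=np.c_[Q[:,:2]-Q[:,:2].mean(0),np.ones(len(Q))];print(len(Q),np.percentile(Q[:,2],[2,50,98]),np.linalg.lstsq(A,Q[:,2],rcond=None)[0],rect(Q[:,:2]))
print('ar');sel(W,.539,-.081,.045,.028,.032+.008)
print('plate');sel(W,.535,-.208,.07,.032,.042)
"
```

```text
t 18.88 pos [ 0.5356 -0.1471  0.13  ] yang -2.1 j7 0.41 open 0.531 gf 30.7 F [ 1.   1.  -0.2]
shift [0.0062 0.0055 0.4351] turn [ 0.0001  0.0003 -0.0007]
5951 [0.11695403 0.18856585 0.20526829] [-0.132728    4.33386616  0.16478893] (array([ 537. , -145.2]), array([39.3, 41.6]), 88.6)
ar
3372 z 0.0352 rect (array([539. , -81.8]), array([47.1, 47. ]), 31.4)
plate
465 z 0.0372 rect (array([ 535.4, -207.6]), array([ 49.7, 110.1]), 88.5)
```

Call:
step_arm:
  targets:
    - [0.4, 0.006, 0.005, 0.06, 0, 0, 0]
    - [0.4, 0.006, 0.005, 0.13, 0, 0, 0]
    - [0.4, 0.006, 0.005, 0.2, 0, 0, 0]
    - [0.4, 0.006, 0.005, 0.27, 0, 0, 0]
    - [0.4, 0.006, 0.005, 0.33, 0, 0, 0]
    - [0.4, 0.006, 0.005, 0.38, 0, 0, 0]
    - [0.4, 0.006, 0.005, 0.41, 0, 0, 0]
    - [0.4, 0.006, 0.005, 0.43, 0, 0, 0]
    - [0.4, 0.006, 0.005, 0.44, 0, 0, 0]
    - [0.4, 0.006, 0.005, 0.445, 0, 0, 0]

```text
t: 19.77
tcp_pos: [0.5374, -0.1438, 0.0408]
tcp_rot: [2.259, 2.183, 0.0]
ft_force: [-0.3, 0.1, -0.3]
opening: 0.528
grasp_force: 30.7
```

Call:
step_arm:
  targets:
    - [0.4, 0, 0, 0.003, 0, 0, 0]
    - [0.4, 0, 0, 0.006, 0, 0, 0]
    - [0.4, 0, 0, 0.006, 0, 0, 0]
    - [0.55, 0, 0, 0.006, 0, 0, 0]
    - [0.6, 0, 0, 0.003, 0, 0, 0]
    - [0.65, 0, 0, 0, 0, 0, 0]
    - [0.75, 0, 0, 0, 0, 0, 0]
    - [0.85, 0, 0, 0, 0, 0, 0]
    - [0.9, 0, 0, -0.02, 0, 0, 0]
    - [0.9, 0, 0, -0.1, 0, 0, 0]

```text
t: 20.6
tcp_pos: [0.5356, -0.1434, 0.0594]
tcp_rot: [-2.257, -2.18, 0.004]
ft_force: [-0.3, 0.6, 1.1]
opening: 0.9
grasp_force: 0.0
```

Call:
step_arm:
  targets:
    - [1, 0, 0, -0.1, 0, 0, 0]
    - [1, 0, 0, -0.2, 0, 0, 0]
    - [1, 0, 0, -0.3, 0, 0, 0]
    - [1, 0, 0, -0.4, 0, 0, 0]
    - [1, 0, 0, -0.45, 0, 0, 0]
    - [1, 0, 0, -0.45, 0, 0, 0]
    - [1, 0, 0, -0.45, 0, 0, 0]
    - [1, 0, 0, -0.45, 0, 0, 0]
    - [1, 0, 0, -0.45, 0, 0, 0]
    - [1, 0, 0, -0.45, 0, 0, 0]

```text
t: 21.43
tcp_pos: [0.5365, -0.1437, 0.1497]
tcp_rot: [-2.258, -2.182, 0.002]
ft_force: [-0.0, 0.4, 0.9]
opening: 0.998
grasp_force: 0.0
```

```bash
python3 -c "
from h import *
p,d,c,W=wlook('w10')
plan(.4855,.084,.15,-2)
print('ar');sel(W,.539,-.081,.045,.028,.032+.008)
print('plate');sel(W,.535,-.208,.07,.032,.042)
print('wl');Q=sel(W,.537,-.145,.037,.02,.05)
A=np.c_[Q[:,:2]-Q[:,:2].mean(0),np.ones(len(Q))];print(np.linalg.lstsq(A,Q[:,2],rcond=None)[0])
"
```

```text
t 21.48 pos [ 0.5366 -0.1437  0.1499] yang -2.0 j7 0.39 open 0.997 gf 0.0 F [-0.7  0.5  0.3]
shift [ 1.1291e+00 -2.9500e-01  1.0000e-04] turn [-0.0006 -0.      0.0001]
ar
2958 z 0.0351 rect (array([539. , -91.8]), array([66.8, 47.3]), 87.5)
plate
5434 z 0.0372 rect (array([ 535.3, -207.1]), array([ 49.8, 110.8]), 88.9)
wl
2271 z 0.0282 rect (array([ 538. , -142.6]), array([46.1, 45.6]), 76.4)
[-0.00205209 -0.01957655  0.02812332]
```

View pics/w10.png

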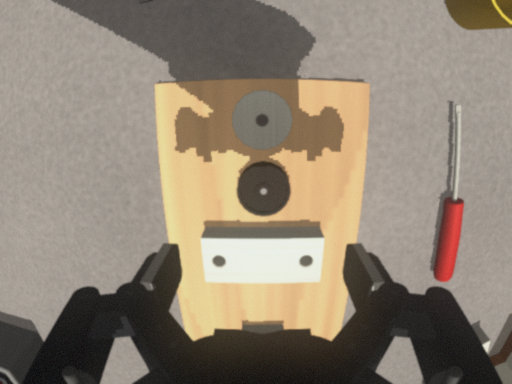

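The large wheel lies flat at (263,189), 65 mm from the plate and 61 mm from the round anvil. Next is the small wheel.

Call:
step_arm:
  targets:
    - [1, 0.06, -0.015, 0, 0, 0, 0]
    - [1, 0.16, -0.04, 0, 0, 0, 0]
    - [1, 0.28, -0.07, 0, 0, 0, 0]
    - [1, 0.4, -0.1, 0, 0, 0, 0]
    - [1, 0.52, -0.135, 0, 0, 0, 0]
    - [1, 0.64, -0.17, 0, 0, 0, 0]
    - [1, 0.76, -0.2, 0, 0, 0, 0]
    - [1, 0.88, -0.23, 0, 0, 0, 0]
    - [1, 0.97, -0.25, 0, 0, 0, 0]
    - [1, 1.0, -0.26, 0, 0, 0, 0]

```text
t: 22.32
tcp_pos: [0.4909, 0.0619, 0.1505]
tcp_rot: [-2.252, -2.188, -0.0]
ft_force: [-0.7, -0.1, 1.2]
opening: 1.002
grasp_force: 0.0
```

Call:
step_arm:
  targets:
    - [1, 0.05, -0.015, 0, 0, 0, 0]
    - [1, 0.1, -0.03, 0, 0, 0, 0]
    - [1, 0.129, -0.035, 0, 0, 0, 0]
    - [1, 0.129, -0.035, 0.05, 0, 0, 0]
    - [1, 0.129, -0.035, 0.1, 0, 0, 0]
    - [1, 0.129, -0.035, 0.15, 0, 0, 0]
    - [1, 0.129, -0.035, 0.15, 0, 0, 0]
    - [1, 0.129, -0.035, 0.15, 0, 0, 0]
    - [1, 0.129, -0.035, 0.15, 0, 0, 0]
    - [1, 0.129, -0.035, 0.15, 0, 0, 0]

```text
t: 23.15
tcp_pos: [0.4864, 0.0836, 0.1211]
tcp_rot: [2.26, 2.182, 0.001]
ft_force: [-0.7, -0.5, 0.1]
opening: 1.004
grasp_force: 0.0
```

```bash
python3 -c "
from h import *
p,d,c,W=wlook('w11')
print('ws');sel(W,.485,.084,.03,.013,.024)
print('bush');sel(W,.5435,.168,.03,.038,.05)
plan(.4855,.084,.030,-2)
"
```

```text
ws
1134 z 0.0194 rect (array([484.7,  83.7]), array([30. , 29.3]), 89.0)
bush
1558 z 0.0462 rect (array([542.9, 168.1]), array([28.9, 29.8]), 30.8)
t 23.2 pos [0.4864 0.0837 0.1212] yang -2.0 j7 -0.07 open 0.999 gf 0.0 F [ 0.2  0.  -0. ]
shift [ 0.0013 -0.0047  0.456 ] turn [ 0.0002 -0.0001 -0.    ]
```

Call:
step_arm:
  targets:
    - [1, 0, -0.007, 0.07, 0, 0, 0]
    - [1, 0, -0.007, 0.14, 0, 0, 0]
    - [1, 0, -0.007, 0.21, 0, 0, 0]
    - [1, 0, -0.007, 0.28, 0, 0, 0]
    - [0.9, 0, -0.007, 0.34, 0, 0, 0]
    - [0.8, 0, -0.007, 0.39, 0, 0, 0]
    - [0.7, 0, -0.007, 0.43, 0, 0, 0]
    - [0.6, 0, -0.007, 0.45, 0, 0, 0]
    - [0.6, 0, -0.007, 0.45, 0, 0, 0]
    - [0.6, 0, -0.007, 0.45, 0, 0, 0]

```text
t: 24.03
tcp_pos: [0.4849, 0.0839, 0.0311]
tcp_rot: [2.259, 2.182, 0.001]
ft_force: [-0.5, -0.7, -0.4]
opening: 0.599
grasp_force: 0.0
```

Call:
step_arm:
  targets:
    - [0.5, 0, 0, 0, 0, 0, 0]
    - [0.45, 0, 0, 0, 0, 0, 0]
    - [0.4, 0, 0, 0, 0, 0, 0]
    - [0.35, 0, 0, 0, 0, 0, 0]
    - [0.3, 0, 0, 0, 0, 0, 0]
    - [0.25, 0, 0, 0, 0, 0, 0]
    - [0.2, 0, 0, 0, 0, 0, 0]
    - [0.2, 0, 0, 0, 0, 0, 0]
    - [0.2, 0, 0, 0, 0, 0, 0]
    - [0.2, 0, 0, 0, 0, 0, 0]

```text
t: 24.87
tcp_pos: [0.4848, 0.084, 0.0314]
tcp_rot: [-2.259, -2.183, -0.001]
ft_force: [-1.7, 0.4, 6.3]
opening: 0.338
grasp_force: 29.7
```

Call:
step_arm:
  targets:
    - [0.2, 0, 0, -0.02, 0, 0, 0]
    - [0.2, 0, 0, -0.05, 0, 0, 0]
    - [0.2, 0, 0, -0.1, 0, 0, 0]
    - [0.2, 0, 0, -0.15, 0, 0, 0]
    - [0.2, 0, 0, -0.22, 0, 0, 0]
    - [0.2, 0, 0, -0.3, 0, 0, 0]
    - [0.2, 0, 0, -0.4, 0, 0, 0]
    - [0.2, 0, 0, -0.5, 0, 0, 0]
    - [0.2, 0, 0, -0.5, 0, 0, 0]
    - [0.2, 0, 0, -0.5, 0, 0, 0]

```text
t: 25.7
tcp_pos: [0.4853, 0.0842, 0.1325]
tcp_rot: [2.258, 2.182, 0.005]
ft_force: [0.1, 0.5, -0.6]
opening: 0.34
grasp_force: 29.7
```

```bash
python3 -c "
from h import *
plan(.533,-.2705,.13,-2)
"
```

```text
t 25.7 pos [0.4853 0.0842 0.1325] yang -2.0 j7 -0.08 open 0.34 gf 29.7 F [ 0.1  0.5 -0.6]
shift [-1.7644  0.2991  0.0107] turn [ 0.001  -0.0005  0.0002]
```

Call:
step_arm:
  targets:
    - [0.2, -0.05, 0.01, 0, 0, 0, 0]
    - [0.2, -0.14, 0.025, 0, 0, 0, 0]
    - [0.2, -0.25, 0.04, 0, 0, 0, 0]
    - [0.2, -0.36, 0.06, 0, 0, 0, 0]
    - [0.2, -0.47, 0.08, 0, 0, 0, 0]
    - [0.2, -0.58, 0.1, 0, 0, 0, 0]
    - [0.2, -0.69, 0.12, 0, 0, 0, 0]
    - [0.2, -0.79, 0.135, 0, 0, 0, 0]
    - [0.2, -0.86, 0.145, 0, 0, 0, 0]
    - [0.2, -0.88, 0.15, 0, 0, 0, 0]

```text
t: 26.53
tcp_pos: [0.5075, -0.0968, 0.13]
tcp_rot: [-2.265, -2.177, 0.004]
ft_force: [0.4, 0.2, -0.5]
opening: 0.336
grasp_force: 29.7
```

Call:
step_arm:
  targets:
    - [0.2, -0.05, 0.01, 0, 0, 0, 0]
    - [0.2, -0.14, 0.025, 0, 0, 0, 0]
    - [0.2, -0.25, 0.04, 0, 0, 0, 0]
    - [0.2, -0.36, 0.06, 0, 0, 0, 0]
    - [0.2, -0.47, 0.08, 0, 0, 0, 0]
    - [0.2, -0.58, 0.1, 0, 0, 0, 0]
    - [0.2, -0.69, 0.12, 0, 0, 0, 0]
    - [0.2, -0.79, 0.135, 0, 0, 0, 0]
    - [0.2, -0.87, 0.145, 0, 0, 0, 0]
    - [0.2, -0.882, 0.149, 0, 0, 0, 0]

```text
t: 27.37
tcp_pos: [0.5316, -0.2735, 0.1305]
tcp_rot: [2.262, 2.179, -0.003]
ft_force: [0.0, -0.7, -0.4]
opening: 0.337
grasp_force: 29.7
```

```bash
python3 -c "
from h import *
p,d,c,W=wlook('w12')
plan(.533,-.2705,.042,-2)
print('plate');sel(W,.535,-.208,.07,.032,.042)
"
```

```text
t 27.42 pos [ 0.5318 -0.272   0.1304] yang -2.1 j7 0.63 open 0.337 gf 29.7 F [-0.4 -0.9 -0.6]
shift [0.008  0.0061 0.442 ] turn [-0.0002  0.0002 -0.0006]
plate
9618 z 0.0372 rect (array([ 535.2, -207.3]), array([ 48.4, 110.7]), 88.2)
```

Call:
step_arm:
  targets:
    - [0.2, 0.006, 0.006, 0.06, 0, 0, 0]
    - [0.2, 0.006, 0.006, 0.13, 0, 0, 0]
    - [0.2, 0.006, 0.006, 0.2, 0, 0, 0]
    - [0.2, 0.006, 0.006, 0.27, 0, 0, 0]
    - [0.2, 0.006, 0.006, 0.33, 0, 0, 0]
    - [0.2, 0.006, 0.006, 0.38, 0, 0, 0]
    - [0.2, 0.006, 0.006, 0.41, 0, 0, 0]
    - [0.2, 0.006, 0.006, 0.43, 0, 0, 0]
    - [0.2, 0.006, 0.006, 0.443, 0, 0, 0]
    - [0.2, 0.006, 0.006, 0.447, 0, 0, 0]

```text
t: 28.25
tcp_pos: [0.5335, -0.2691, 0.0413]
tcp_rot: [2.259, 2.183, 0.0]
ft_force: [-0.0, 0.1, -0.2]
opening: 0.337
grasp_force: 29.7
```

Call:
step_arm:
  targets:
    - [0.2, 0, 0, 0.003, 0, 0, 0]
    - [0.2, 0, 0, 0.005, 0, 0, 0]
    - [0.2, 0, 0, 0.005, 0, 0, 0]
    - [0.36, 0, 0, 0.005, 0, 0, 0]
    - [0.42, 0, 0, 0.003, 0, 0, 0]
    - [0.5, 0, 0, 0, 0, 0, 0]
    - [0.6, 0, 0, 0, 0, 0, 0]
    - [0.7, 0, 0, 0, 0, 0, 0]
    - [0.75, 0, 0, -0.02, 0, 0, 0]
    - [0.75, 0, 0, -0.1, 0, 0, 0]

```text
t: 29.08
tcp_pos: [0.5319, -0.2682, 0.0598]
tcp_rot: [-2.256, -2.18, 0.003]
ft_force: [-0.1, -0.3, -0.0]
opening: 0.75
grasp_force: 0.0
```

Call:
step_arm:
  targets:
    - [1, 0, 0, -0.1, 0, 0, 0]
    - [1, 0, 0, -0.2, 0, 0, 0]
    - [1, 0, 0, -0.3, 0, 0, 0]
    - [1, 0, 0, -0.4, 0, 0, 0]
    - [1, 0, 0, -0.45, 0, 0, 0]
    - [1, 0, 0, -0.45, 0, 0, 0]
    - [1, 0, 0, -0.45, 0, 0, 0]
    - [1, 0, 0, -0.45, 0, 0, 0]
    - [1, 0, 0, -0.45, 0, 0, 0]
    - [1, 0, 0, -0.45, 0, 0, 0]

```text
t: 29.92
tcp_pos: [0.5329, -0.2688, 0.1502]
tcp_rot: [-2.258, -2.181, 0.002]
ft_force: [0.6, 0.5, 0.6]
opening: 1.002
grasp_force: 0.0
```

```bash
python3 -c "
from h import *
p,d,c,W=wlook('w13')
plan(.5433,.168,.17,-2)
print('plate');sel(W,.535,-.208,.07,.032,.042)
print('ws');Q=sel(W,.533,-.27,.028,.02,.05)
A=np.c_[Q[:,:2]-Q[:,:2].mean(0),np.ones(len(Q))];print(np.linalg.lstsq(A,Q[:,2],rcond=None)[0])
print('wl');Q=sel(W,.538,-.1425,.035,.02,.032)
"
```

```text
t 29.97 pos [ 0.5329 -0.2689  0.1504] yang -2.0 j7 0.61 open 1.002 gf 0.0 F [ 1.2 -0.6  0.5]
shift [ 2.1852 -0.0238 -0.0967] turn [-0.0006 -0.0002  0.0001]
plate
8035 z 0.0372 rect (array([ 535.1, -207.2]), array([ 48.5, 111. ]), 88.1)
ws
987 z 0.0284 rect (array([ 534.4, -269.6]), array([29.2, 29.9]), 0.3)
[-0.00468914 -0.05162553  0.02818078]
wl
2520 z 0.0281 rect (array([ 538.3, -142.6]), array([45.1, 46. ]), 20.2)
```

View pics/w13.png

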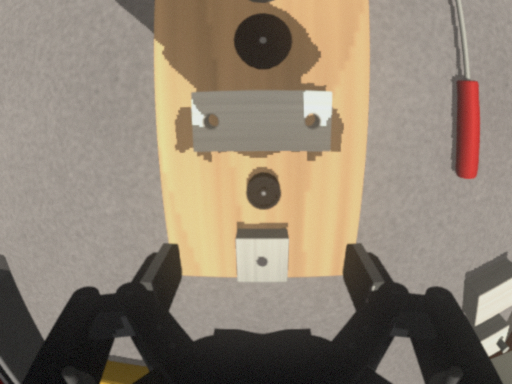

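The small wheel is flat at (263,191) between the plate and the square anvil (62 and 64 mm). Now the bush.

Call:
step_arm:
  targets:
    - [1, 0.05, 0, -0.02, 0, 0, 0]
    - [1, 0.15, 0, -0.04, 0, 0, 0]
    - [1, 0.27, -0.003, -0.06, 0, 0, 0]
    - [1, 0.39, -0.005, -0.08, 0, 0, 0]
    - [1, 0.51, -0.006, -0.1, 0, 0, 0]
    - [1, 0.63, -0.007, -0.1, 0, 0, 0]
    - [1, 0.75, -0.008, -0.1, 0, 0, 0]
    - [1, 0.87, -0.01, -0.1, 0, 0, 0]
    - [1, 0.97, -0.01, -0.1, 0, 0, 0]
    - [1, 1.0, -0.01, -0.1, 0, 0, 0]

```text
t: 30.8
tcp_pos: [0.5384, -0.0645, 0.1713]
tcp_rot: [-2.252, -2.188, -0.002]
ft_force: [0.3, 0.3, -0.8]
opening: 1.0
grasp_force: 0.0
```

Call:
step_arm:
  targets:
    - [1, 0.05, 0, 0, 0, 0, 0]
    - [1, 0.15, 0, 0, 0, 0, 0]
    - [1, 0.27, -0.003, 0, 0, 0, 0]
    - [1, 0.39, -0.005, 0, 0, 0, 0]
    - [1, 0.51, -0.006, 0, 0, 0, 0]
    - [1, 0.63, -0.007, 0, 0, 0, 0]
    - [1, 0.75, -0.008, 0, 0, 0, 0]
    - [1, 0.87, -0.01, 0, 0, 0, 0]
    - [1, 0.97, -0.01, 0, 0, 0, 0]
    - [1, 1.0, -0.01, 0, 0, 0, 0]

```text
t: 31.63
tcp_pos: [0.5433, 0.1339, 0.1714]
tcp_rot: [-2.255, -2.186, -0.001]
ft_force: [0.4, 1.2, 0.6]
opening: 0.999
grasp_force: 0.0
```

Call:
step_arm:
  targets:
    - [1, 0.05, 0, 0, 0, 0, 0]
    - [1, 0.1, 0, 0, 0, 0, 0]
    - [1, 0.15, 0, 0, 0, 0, 0]
    - [1, 0.185, 0, 0, 0, 0, 0]
    - [1, 0.185, 0, 0, 0, 0, 0]
    - [1, 0.185, 0, 0, 0, 0, 0]
    - [1, 0.185, 0, 0, 0, 0, 0]
    - [1, 0.185, 0, 0, 0, 0, 0]
    - [1, 0.185, 0, 0, 0, 0, 0]
    - [1, 0.185, 0, 0, 0, 0, 0]

```text
t: 32.47
tcp_pos: [0.5445, 0.1672, 0.1715]
tcp_rot: [2.26, 2.182, 0.0]
ft_force: [0.2, 0.2, -0.5]
opening: 1.001
grasp_force: 0.0
```

```bash
python3 -c "
from h import *
p,d,c,W=wlook('w14')
print('bush');sel(W,.5435,.168,.03,.038,.05)
plan(.5433,.168,.037,-2)
"
```

```text
bush
941 z 0.0463 rect (array([543.6, 168.4]), array([29.5, 29.1]), 89.8)
t 32.52 pos [0.5445 0.1673 0.1715] yang -2.0 j7 -0.22 open 1.003 gf 0.0 F [-0.4 -0.1 -0.7]
shift [ 0.0032 -0.0063  0.6726] turn [-0.     -0.     -0.0001]
```

Call:
step_arm:
  targets:
    - [1, 0.005, -0.005, 0.1, 0, 0, 0]
    - [1, 0.005, -0.005, 0.2, 0, 0, 0]
    - [1, 0.005, -0.005, 0.3, 0, 0, 0]
    - [1, 0.005, -0.005, 0.4, 0, 0, 0]
    - [1, 0.005, -0.005, 0.48, 0, 0, 0]
    - [0.9, 0.005, -0.005, 0.55, 0, 0, 0]
    - [0.8, 0.005, -0.005, 0.61, 0, 0, 0]
    - [0.7, 0.005, -0.005, 0.65, 0, 0, 0]
    - [0.6, 0.005, -0.005, 0.672, 0, 0, 0]
    - [0.6, 0.005, -0.005, 0.672, 0, 0, 0]

```text
t: 33.35
tcp_pos: [0.5433, 0.1686, 0.0364]
tcp_rot: [-2.259, -2.182, 0.002]
ft_force: [0.1, 0.5, 0.2]
opening: 0.6
grasp_force: 0.0
```

Call:
step_arm:
  targets:
    - [0.5, 0, 0, 0, 0, 0, 0]
    - [0.45, 0, 0, 0, 0, 0, 0]
    - [0.4, 0, 0, 0, 0, 0, 0]
    - [0.35, 0, 0, 0, 0, 0, 0]
    - [0.3, 0, 0, 0, 0, 0, 0]
    - [0.25, 0, 0, 0, 0, 0, 0]
    - [0.2, 0, 0, 0, 0, 0, 0]
    - [0.2, 0, 0, 0, 0, 0, 0]
    - [0.2, 0, 0, 0, 0, 0, 0]
    - [0.2, 0, 0, 0, 0, 0, 0]
  squeeze: 45

```text
t: 34.18
tcp_pos: [0.5438, 0.169, 0.0379]
tcp_rot: [-2.259, -2.183, -0.001]
ft_force: [-1.3, -0.3, 6.0]
opening: 0.339
grasp_force: 44.2
```

Call:
step_arm:
  targets:
    - [0.2, 0, 0, -0.02, 0, 0, 0]
    - [0.2, 0, 0, -0.05, 0, 0, 0]
    - [0.2, 0, 0, -0.1, 0, 0, 0]
    - [0.2, 0, 0, -0.15, 0, 0, 0]
    - [0.2, 0, 0, -0.22, 0, 0, 0]
    - [0.2, 0, 0, -0.3, 0, 0, 0]
    - [0.2, 0, 0, -0.4, 0, 0, 0]
    - [0.2, 0, 0, -0.5, 0, 0, 0]
    - [0.2, 0, 0, -0.58, 0, 0, 0]
    - [0.2, 0, 0, -0.6, 0, 0, 0]

```text
t: 35.02
tcp_pos: [0.5453, 0.169, 0.1608]
tcp_rot: [2.258, 2.181, 0.009]
ft_force: [0.1, -1.1, -1.4]
opening: 0.335
grasp_force: 44.5
```

```bash
python3 -c "
from h import *
plan(.535,-.208,.155,-2)
"
```

```text
t 35.02 pos [0.5453 0.169  0.1608] yang -2.0 j7 -0.21 open 0.335 gf 44.5 F [ 0.1 -1.1 -1.4]
shift [-1.886   0.0139  0.0236] turn [ 0.0018 -0.0009  0.    ]
```

Call:
step_arm:
  targets:
    - [0.2, -0.04, 0, 0, 0, 0, 0]
    - [0.2, -0.13, 0, 0, 0, 0, 0]
    - [0.2, -0.24, 0.002, 0, 0, 0, 0]
    - [0.2, -0.36, 0.003, 0, 0, 0, 0]
    - [0.2, -0.48, 0.004, 0, 0, 0, 0]
    - [0.2, -0.6, 0.005, 0, 0, 0, 0]
    - [0.2, -0.72, 0.006, 0, 0, 0, 0]
    - [0.2, -0.83, 0.007, 0, 0, 0, 0]
    - [0.2, -0.91, 0.007, 0, 0, 0, 0]
    - [0.2, -0.943, 0.007, 0, 0, 0, 0]

```text
t: 35.85
tcp_pos: [0.5371, -0.0236, 0.1562]
tcp_rot: [-2.264, -2.177, 0.004]
ft_force: [-0.7, 0.0, -2.5]
opening: 0.332
grasp_force: 44.5
```

Call:
step_arm:
  targets:
    - [0.2, -0.04, 0, 0, 0, 0, 0]
    - [0.2, -0.13, 0, 0, 0, 0, 0]
    - [0.2, -0.24, 0.002, 0, 0, 0, 0]
    - [0.2, -0.36, 0.003, 0, 0, 0, 0]
    - [0.2, -0.48, 0.004, 0, 0, 0, 0]
    - [0.2, -0.6, 0.005, 0, 0, 0, 0]
    - [0.2, -0.72, 0.006, 0, 0, 0, 0]
    - [0.2, -0.83, 0.007, 0, 0, 0, 0]
    - [0.2, -0.91, 0.007, 0, 0, 0, 0]
    - [0.2, -0.943, 0.007, 0, 0, 0, 0]

```text
t: 36.68
tcp_pos: [0.5328, -0.2105, 0.1567]
tcp_rot: [2.262, 2.18, -0.002]
ft_force: [-0.7, -1.0, -1.9]
opening: 0.336
grasp_force: 44.5
```

```bash
python3 -c "
from h import *
bot.state()
p,d,c,W=wlook('w15')
plan(.535,-.2080,.073,-2)
"
```

```text
t 36.73 pos [ 0.5328 -0.2107  0.1567] yang -2.1 j7 0.5 open 0.342 gf 44.5 F [-0.  -1.4 -0.9]
shift [0.0142 0.0107 0.4187] turn [-0.0001  0.0004 -0.0007]
```

Call:
step_arm:
  targets:
    - [0.2, 0.008, 0.006, 0.05, 0, 0, 0]
    - [0.2, 0.008, 0.006, 0.11, 0, 0, 0]
    - [0.2, 0.008, 0.006, 0.17, 0, 0, 0]
    - [0.2, 0.008, 0.006, 0.23, 0, 0, 0]
    - [0.2, 0.008, 0.006, 0.29, 0, 0, 0]
    - [0.2, 0.008, 0.006, 0.34, 0, 0, 0]
    - [0.2, 0.008, 0.006, 0.37, 0, 0, 0]
    - [0.2, 0.008, 0.006, 0.39, 0, 0, 0]
    - [0.2, 0.008, 0.006, 0.395, 0, 0, 0]
    - [0.2, 0.008, 0.006, 0.395, 0, 0, 0]

```text
t: 37.57
tcp_pos: [0.5346, -0.207, 0.078]
tcp_rot: [2.26, 2.182, 0.0]
ft_force: [0.1, 0.2, -0.9]
opening: 0.34
grasp_force: 44.5
```

```bash
python3 -c "
from h import *
plan(.535,-.2067,.0712,-2)
"
```

```text
t 37.57 pos [ 0.5346 -0.207   0.078 ] yang -2.0 j7 0.56 open 0.34 gf 44.5 F [ 0.1  0.2 -0.9]
shift [0.0013 0.0017 0.0339] turn [0. 0. 0.]
```

Call:
step_arm:
  targets:
    - [0.2, 0, 0, 0.006, 0, 0, 0]
    - [0.2, 0, 0, 0.012, 0, 0, 0]
    - [0.2, 0, 0, 0.018, 0, 0, 0]
    - [0.2, 0, 0, 0.024, 0, 0, 0]
    - [0.2, 0, 0, 0.028, 0, 0, 0]
    - [0.2, 0, 0, 0.031, 0, 0, 0]
    - [0.2, 0, 0, 0.034, 0, 0, 0]
    - [0.2, 0, 0, 0.036, 0, 0, 0]
    - [0.2, 0, 0, 0.036, 0, 0, 0]
    - [0.2, 0, 0, 0.036, 0, 0, 0]

```text
t: 38.4
tcp_pos: [0.5346, -0.2068, 0.0709]
tcp_rot: [-2.259, -2.183, -0.0]
ft_force: [-0.1, -0.6, -0.9]
opening: 0.338
grasp_force: 44.6
```

Call:
step_arm:
  targets:
    - [0.2, 0, 0, 0.002, 0, 0, 0]
    - [0.2, 0, 0, 0.004, 0, 0, 0]
    - [0.2, 0, 0, 0.005, 0, 0, 0]
    - [0.2, 0, 0, 0.006, 0, 0, 0]
    - [0.2, 0, 0, 0.007, 0, 0, 0]
    - [0.2, 0, 0, 0.008, 0, 0, 0]
    - [0.2, 0, 0, 0.008, 0, 0, 0]
    - [0.2, 0, 0, 0.008, 0, 0, 0]
    - [0.2, 0, 0, 0.008, 0, 0, 0]
    - [0.2, 0, 0, 0.008, 0, 0, 0]

```text
t: 39.23
tcp_pos: [0.5346, -0.2068, 0.0708]
tcp_rot: [-2.259, -2.182, -0.002]
ft_force: [-4.2, 2.9, 13.0]
opening: 0.335
grasp_force: 45.5
```

In contact at 13 N. I back off 1.5 mm to unload it, then release.

Call:
step_arm:
  targets:
    - [0.2, 0, 0, -0.004, 0, 0, 0]
    - [0.2, 0, 0, -0.006, 0, 0, 0]
    - [0.2, 0, 0, -0.006, 0, 0, 0]
    - [0.36, 0, 0, -0.006, 0, 0, 0]
    - [0.4, 0, 0, -0.006, 0, 0, 0]
    - [0.45, 0, 0, -0.006, 0, 0, 0]
    - [0.55, 0, 0, -0.006, 0, 0, 0]
    - [0.65, 0, 0, -0.006, 0, 0, 0]
    - [0.75, 0, 0, -0.02, 0, 0, 0]
    - [0.8, 0, 0, -0.06, 0, 0, 0]

```text
t: 40.07
tcp_pos: [0.5338, -0.2065, 0.0806]
tcp_rot: [-2.258, -2.181, 0.002]
ft_force: [-0.1, -1.0, 0.7]
opening: 0.799
grasp_force: 0.0
```

Call:
step_arm:
  targets:
    - [0.9, 0, 0, -0.06, 0, 0, 0]
    - [1, 0, 0, -0.15, 0, 0, 0]
    - [1, 0, 0, -0.25, 0, 0, 0]
    - [1, 0, 0, -0.35, 0, 0, 0]
    - [1, 0, 0, -0.45, 0, 0, 0]
    - [1, 0, 0, -0.55, 0, 0, 0]
    - [1, 0, 0, -0.6, 0, 0, 0]
    - [1, 0, 0, -0.6, 0, 0, 0]
    - [1, 0, 0, -0.6, 0, 0, 0]
    - [1, 0, 0, -0.6, 0, 0, 0]

```text
t: 40.9
tcp_pos: [0.5339, -0.2064, 0.2004]
tcp_rot: [-2.258, -2.182, 0.001]
ft_force: [0.5, 0.7, 0.3]
opening: 1.001
grasp_force: 0.0
```

```bash
python3 -c "
from h import *
p,d,c,W=wlook('w16')
plan(.535,-.2080,.073,-2)
print('ar');sel(W,.539,-.082,.028,.028,.040)
print('as');sel(W,.531,-.333,.04,.028,.040)
print('plate');sel(W,.535,-.208,.07,.032,.042)
print('bush');sel(W,.535,-.2075,.03,.07,.09)
print('ws');sel(W,.533,-.27,.028,.02,.032)
print('wl');sel(W,.538,-.1425,.035,.02,.032)
"
```

```text
t 40.95 pos [ 0.5338 -0.2063  0.2001] yang -2.0 j7 0.47 open 1.002 gf 0.0 F [-0.3  0.1 -1. ]
shift [-0.0086  0.0077  0.6353] turn [-0.0008 -0.0002  0.0002]
ar
1935 z 0.0352 rect (array([539.1, -82. ]), array([46.6, 47.5]), 25.3)
as
1478 z 0.0352 rect (array([ 531.1, -333.5]), array([49.6, 48. ]), 89.1)
plate
4038 z 0.0372 rect (array([ 535.1, -207.4]), array([ 49.1, 110.6]), 88.3)
bush
962 z 0.0793 rect (array([ 535.2, -207.5]), array([30.2, 28.6]), 87.3)
ws
598 z 0.0282 rect (array([ 534.7, -269.4]), array([28.7, 29.4]), 20.1)
wl
1729 z 0.0281 rect (array([ 538.4, -142.4]), array([44.3, 45.5]), 88.2)
```

View pics/w16.png

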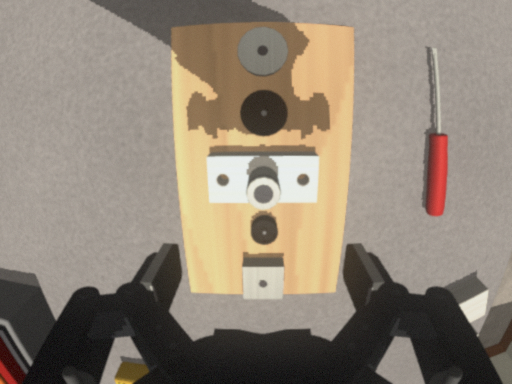

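All in place: the bush stands upright mid-plate at (263,190), the wheels are at (263,113) and (263,229), and every distance is within tolerance.

```bash
python3 -c "
from station import bot
print(bot.job_done())"
```

```text
the job is handed in; nothing more can be done
None
```

The layout is finished and handed in at about 41 s; the last wrist-camera check put the plate, bush and both wheels within tolerance, but the hand-in returned no verdict.

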